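Slide a relief tile out over the end of the ledge for waxing

TASK

The edge of the terracotta bird tile has to be waxed before glazing: with your fingertips push the tile back against the batten behind it and along the raised ledge board, until three to five centimetres of it stand out past the board's open end. Leave it lying flat with its back edge square and snug along the batten. Only push it, with a light hand, never lift or tip it, leave everything else where it is, and come away clear.

Things in the scene. Friction and masses are not known exactly. Their poses are not given: they have to be found in the camera images.
- tile: loose terracotta tile, pale bird in relief on top (4 mm high, decoration only), lying flat on the deck. 100 mm (x) by 150 mm (y) by 9 mm thick; about 0.27 kg, dry friction. Origin: centre of the underside. x points roughly to the batten, y along the board, as the board's. Starts wholly on the deck, its middle 15 to 45 mm short of the batten, up to 11 degrees askew
- board: fixed chipboard ledge board on bearers, 180 mm deep (x), 500 mm long (y), flat deck top 63 mm above the bench. Origin: on the bench under the deck's middle; x points to the back, y to the closed end (robot's left). A batten runs along the back and a like one across the closed end (y = 230 to 250 mm) as a stop. The end at y = -250 mm and the front (x = -90 mm) are open
- batten (a point): middle of the foot of the back batten's front face, at deck height (board x = 70 mm, y = 0); axes as the board's. The batten is 20 mm thick, stands 22 mm above the deck and runs the deck's full length. The tile is snug when its origin is at x = -50 mm here
- ledge_end (a point): middle of the upper edge of the board's open end, at deck height (board x = 0, y = -250 mm); axes as the board's, so -y points out past the end. With the tile's origin at y = +35 mm here, 40 mm of the tile overhang
- test_tile: bystander: small white and blue L-shaped glaze test tile, 32 x 40 mm foot, 45 mm high, standing on the deck near the closed end, behind the tile's trailing edge. Origin: centre of the underside
- wax_jar: bystander: closed jar of wax with a yellow cap, 66 mm across, 75 mm high, standing on the bench beyond the board's open end, at least 75 mm clear of the finished tile. Origin: centre of the underside
- glaze_a: bystander: closed glaze jar with a green cap, 56 mm across, 85 mm high, on the bench behind the board. Origin: centre of the underside
- glaze_b: bystander: closed glaze jar with a red cap, 56 mm across, 85 mm high, on the bench behind the board. Origin: centre of the underside
- brush: bystander: wax brush about 180 mm long lying on the bench. Origin: at its underside, near its middle; it lies along its x
- loop_tool: bystander: turning tool with a wooden handle and steel ends, 205 mm long, 13 mm thick, lying on the bench in front of the board, along its y. Origin: underside of the handle's middle
- rib: bystander: flat dark wooden kidney, 55 x 140 x 6 mm, lying on the bench left of the board. Origin: centre of the underside
There are look-alikes about, which are no part of the job. Several things have the shape of the tile; the one meant has the colours described above.

How it is judged:
At the end, for the whole second after the job is handed in: The tile lies at rest and flat on the deck, 28 to 52 mm of it past the board's open end, parallel to the batten within 3.4 degrees and its middle within 6 mm of snug against it; every other thing is within 15 mm of where it began (y of tile in the frame of ledge_end between 0.023 and 0.047 m and x of tile in the frame of ledge_end between 0.014 and 0.023 m and angle between the y axis of tile and the y axis of board, either way round below 0.06 rad and z of tile in the frame of ledge_end between -0.003 and 0.003 m and angle between tile's own z axis and vertical below 0.04 rad and linear speed of tile below 0.01 m/s and distance of each of test_tile, wax_jar, glaze_a, glaze_b, brush, loop_tool, rib from where it was at the start of the episode below 0.015 m); the robot touches nothing.
It fails at once if the tile is lifted off the deck (more than 6 mm) or drops over the edge (z of tile in the frame of ledge_end above 0.006 m or z of tile in the frame of ledge_end below -0.012 m).
It fails at once if the tile is tipped more than 6 degrees (angle between tile's own z axis and vertical above 0.105 rad).
It fails at once if the fingers strike or press the tile with more than 40 N (contact force between the fingers and tile above 40 N).
It fails at once if something other than the tile is pushed more than 15 mm from its place (distance of any of test_tile, wax_jar, glaze_a, glaze_b, brush, loop_tool, rib from where it was at the start of the episode above 0.015 m).
It also fails if it takes over 64 s, if anything falls off the work surface, if the arm or the gripper's body presses on something with over 40 N, if the wrist force passes 120 N, or if a joint passes its speed limit or range.

ROBOT

A 7-joint arm with a two-finger parallel gripper is mounted at the origin on the work surface. World frame = base frame: x ahead of the robot, y to its left, z up, the work surface at z = 0. Lengths are in m, angles in rad, forces in N, time in s.
With the tool pointing down it reaches from about 0.425 to 0.925 m from the base axis. Payload 6.8 kg.
Tool frame: the origin (TCP) lies midway between the tips of the shut fingers; the grasp point (between the pads) lies 19 mm behind it; z points along the fingers, y is the line along which they close (so a half turn about z gives the same grasp; the last joint's range is limited). The gripper opens to 85 mm and grips with 20 to 120 N. Pads are 22 mm wide; open, the fingers measure 114 mm over their backs; the gripper's body (76 mm by 85 mm) begins 54 mm behind the grasp point. The pads swing forward as they close: fully open they stand 13 mm farther back than shut.
Start: joints at [1.227, 0.477, 0.022, 1.555, -0.011, 1.109, -0.083], TCP at [0.158, -0.656, 0.231] pointing down, gripper open.
Joint ranges: [-2.96, 2.96], [-0.34, 2.1], [-1.41, 1.46], [0.24, 2.44], [-1.37, 4.51], [0.17, 1.92], [-2.96, 2.96]. Speed limits (rad/s): [2.39, 2.39, 3.14, 3.14, 3.14, 3.14, 3.14].

INTERFACE

Orientations are given as a rotation vector (axis times angle).
In Python, from bench import r gives the robot as it stands. The module is installed in compiled form; this text tells all that it offers.
- The arm moves only by the tool apply_moves, never from a script. Its argument "rows" is a list of rows, each a list of 6 numbers: the shift along the tool's x, y, z scaled (see below), then the turn, a rotation vector about the tool's x, y, z scaled (see below). A call has 1 to 5 rows; each row is the pose to reach, as a shift and turn from the pose commanded when the call began, along the tool's axes at that moment; what a row does not reach only later rows make up. The controller multiplies each number of a shift by 0.25 m and each number of a turn by 90 degrees. A row lasts 1/8 s, in which the tool goes at most 62.5 mm and 10.7 degrees, less where a joint would pass 70% of its speed; a pose out of reach is approached as far as the arm can. A call with a number of a shift or a turn outside -1 to 1 is refused whole. A call with a gripper value outside its range is refused whole. "claw" is the opening, from 0 (shut) to 1 (fully open), set as the call begins (left out, the last holds). The fingers move at their own pace and stop on an object; "newtons" is the grip in N (left out, the last holds). Time passes only in rows, so rows that repeat a pose let the fingers close. It gives the time, the measured TCP pose, the force, the opening and the grip force at its end, in the units of the state.
- r.get_obs(): the state, without advancing time (a new reading comes with each control period).
- r.grab_frame(name): name is "scene" or "top" or "wrist"; returns a dict with "pixels" (480x640x3 uint8, red, green, blue), "intrinsics" (3x3 intrinsics, pixels), "eye" and "attitude" of the camera in the world. Camera axes: x right, y up, looking along -z (the intrinsics and any distortion apply to the point x, -y, -z); pixel columns grow to the right and rows downward; lengths in m; the calibration is good to about 2 mm. A picture is of the moment at which its call begins. There is no depth.
- r.hand_in(): hands the job in; it is judged then, once.
Trained networks look in a picture, given as the dict that the camera call returned (one of the last four; its "shot" number tells which), for a name from the list of things; names that differ only in an ending like _2 or _b are one class to them, and where a whole thing is asked for, a point or a joint stands for the part that bears it (a point fixed in the world has none). Each returns a list of dicts, best first, with "conf" (0 to 1); they miss things now and then, are a little off and sometimes report something else, mostly with a low value. They report only what shows in the picture. A call takes as long as a camera call. They do not tell look-alikes from the thing itself.
- r.search_frame(picture, thing): "rect" ([left, top, width, height] in pixels, round what is visible of it).
- r.outline_of(picture, thing): "pixels" (480x640 bool, what is visible of it) and "rect" ([left, top, width, height] in pixels, round what is visible of it).
- r.landmark_of(picture, thing): "point" ([column, row] in pixels: a listed point, or the origin of a listed thing).
The state is a dict: "clock": time; "joints": joint angles; "qvel": joint speeds; "tau": joint torques, N m; "tcp_pos": TCP position; "orientation": TCP orientation; "contact_force": force on the tool from outside, world axes, zero at the start; "moment": the same for the moment, N m; "grip_width": finger opening in m; "gripper_force": force on a finger pad.
Only numpy, scipy, OpenCV 4.12 (cv2) and the standard library are available. Lean on these libraries where they do the work, as an engineer would, in place of code of your own. Each camera call takes 0.05 s, during which the arm holds its last target. There are 200 camera calls.

## Working session

There is one attempt and no reset: what is moved stays moved. The work goes in short steps, Python scripts to look and compute and a tool call to move; the robot and the scene stay as the last step left them, time stands still between calls to the robot, and variables do not carry over. Pictures are saved under pics/ and viewed, at most 10 in all, crops included, and the job is handed in when it is done.

Besides the shell and the picture viewer there is one more tool, called after "Request:" as name([rows], argument=value, ...), one row to a line, values as JSON. apply_moves: Moves the arm, as the interface text tells. Its arguments: {"type":"object","properties":{"rows":{"type":"array","items":{"type":"array","items":{"type":"number"}}},"claw":{"type":"number"},"newtons":{"type":"number"}},"required":["rows"]}

```bash
mkdir -p pics; cat > h.py <<'E'
import numpy as np, cv2
from scipy.spatial.transform import Rotation as R
from bench import r
def att(p):
    a=np.array(p["attitude"],float)
    return a if a.shape==(3,3) else (R.from_rotvec(a).as_matrix() if a.size==3 else R.from_quat(a).as_matrix())
def to_world(p,uv,z):
    K=np.array(p["intrinsics"]);uv=np.atleast_2d(np.array(uv,float))
    d=np.c_[(uv[:,0]-K[0,2])/K[0,0],-(uv[:,1]-K[1,2])/K[1,1],-np.ones(len(uv))]@att(p).T
    e=np.array(p["eye"]);return e+d*((z-e[2])/d[:,2])[:,None]
def to_px(p,X):
    K=np.array(p["intrinsics"]);c=(np.atleast_2d(X)-np.array(p["eye"]))@att(p)
    return np.c_[K[0,2]+K[0,0]*c[:,0]/-c[:,2],K[1,2]-K[1,1]*c[:,1]/-c[:,2]]
def save(p,n): cv2.imwrite(f"pics/{n}.png",p["pixels"][:,:,::-1])
E
python3 - <<'E'
from h import *
np.set_printoptions(precision=4,suppress=True)
print(r.get_obs())
for n in ("top","scene"):
    p=r.grab_frame(n);save(p,n+"0")
    print(n,p.keys(),p["intrinsics"],p["eye"],p["attitude"])
    for t in ("tile","board","test_tile","wax_jar"):
        for o in r.search_frame(p,t)[:4]: print(t,o)
    for t in ("tile","batten","ledge_end","board","test_tile","wax_jar"):
        for o in r.landmark_of(p,t)[:4]: print("lm",t,o)
E
```

```text
{'clock': 0.0, 'joints': array([ 1.2269,  0.4778,  0.0223,  1.5565, -0.0115,  1.1093, -0.0831]), 'qvel': array([-0.0011,  0.0014,  0.0018, -0.0016, -0.0003, -0.0002,  0.0009]), 'tau': array([  0.0005, -59.6444,   1.6079, -28.1198,   0.0124,   0.0094,
        -0.    ]), 'tcp_pos': array([ 0.1575, -0.6557,  0.2303]), 'orientation': array([-3.118 , -0.3694,  0.0005]), 'contact_force': array([-0.0145, -0.4424, -0.0408]), 'moment': array([ 0.0052, -0.0214, -0.0173]), 'gripper_force': 0.0, 'grip_width': 0.08535072412197006}
top dict_keys(['pixels', 'intrinsics', 'eye', 'attitude', 'shot']) [[447.5304   0.     318.0311]
 [  0.     447.5304 237.2036]
 [  0.       0.       1.    ]] [ 0.4044 -0.0062  1.0056] [ 0.099  -0.1176 -1.5598]
tile {'rect': [301.1, 205.1, 82.2, 58.5], 'conf': 0.94}
tile {'rect': [158.1, 335.9, 70.1, 51.4], 'conf': 0.72}
tile {'rect': [462.8, 291.1, 48.0, 86.3], 'conf': 0.32}
board {'rect': [188.5, 155.7, 270.7, 179.9], 'conf': 0.75}
test_tile {'rect': [202.0, 216.3, 26.0, 20.3], 'conf': 0.54}
test_tile {'rect': [301.4, 206.4, 78.0, 57.6], 'conf': 0.34}
wax_jar {'rect': 
[... 747 characters left out ...]
conf': 0.85}
tile {'rect': [269.8, 233.5, 67.3, 49.8], 'conf': 0.78}
board {'rect': [188.1, 192.1, 231.7, 171.0], 'conf': 0.66}
test_tile {'rect': [376.3, 210.1, 18.7, 15.6], 'conf': 0.46}
wax_jar {'rect': [154.1, 307.4, 37.4, 41.2], 'conf': 0.8}
wax_jar {'rect': [378.1, 211.8, 18.4, 12.8], 'conf': 0.38}
lm tile {'point': [240.1, 292.6], 'conf': 0.73}
lm tile {'point': [304.1, 254.1], 'conf': 0.63}
lm tile {'point': [341.8, 185.1], 'conf': 0.63}
lm batten {'point': [340.3, 263.6], 'conf': 0.96}
lm board {'point': [321.8, 269.2], 'conf': 0.86}
lm board {'point': [386.2, 225.1], 'conf': 0.66}
lm test_tile {'point': [389.0, 224.6], 'conf': 0.7}
lm wax_jar {'point': [172.7, 337.2], 'conf': 0.89}
```

View pics/top0.png

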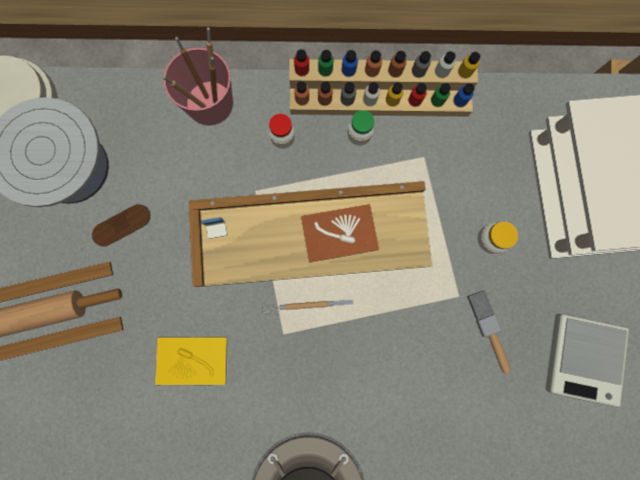

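View pics/scene0.png

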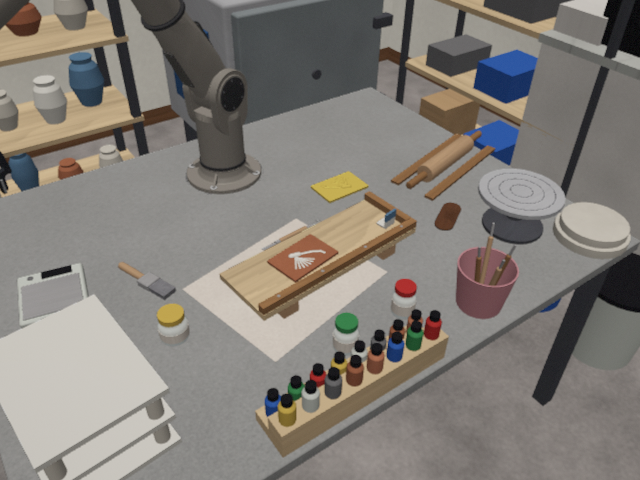

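The top picture shows two candidates. The terracotta tile with a pale bird lies on the deck at px (341,234). A yellow look-alike lies on the bench at (190,360). The first fits the colours and lies on the board, between the test tile at (215,228) and the wax jar at (502,237). Next I'll confirm it in a crop and measure it.

```bash
cat >> h.py <<'E'
def tile_rect(p,ztop=.072):
    hsv=cv2.cvtColor(p["pixels"],cv2.COLOR_RGB2HSV)
    o=[x for x in r.outline_of(p,"tile")]
    best=None
    for x in o:
        m=np.array(x["pixels"]).astype(np.uint8)
        if m.sum()<50: continue
        c=np.median(hsv[m>0],axis=0)
        if c[0]<14 and c[1]>100: best=m;break
    c,_=cv2.findContours(best,cv2.RETR_EXTERNAL,cv2.CHAIN_APPROX_NONE)
    c=max(c,key=cv2.contourArea)[:,0,:]
    w=to_world(p,c,ztop)
    rc=cv2.minAreaRect((w[:,:2]*1000).astype(np.float32))
    return rc,cv2.boxPoints(rc)/1000,best
E
python3 - <<'E'
from h import *
np.set_printoptions(precision=4,suppress=True)
p=r.grab_frame("top")
rc,b,m=tile_rect(p);print("tile",rc,"\n",b,to_px(p,np.c_[b,np.full(4,.072)]))
for t,z in (("batten",.063),("ledge_end",.063),("board",0),("test_tile",.063),("wax_jar",0)):
    o=r.landmark_of(p,t)[0];print(t,o["conf"],to_world(p,o["point"],z)[0])
s=r.grab_frame("scene")
for t,z in (("batten",.063),("ledge_end",.063),("board",0),("test_tile",.063),("wax_jar",0)):
    for o in r.landmark_of(s,t)[:1]:print(t,o["conf"],to_world(s,o["point"],z)[0])
try: print("tile scene",tile_rect(s)[:2])
except Exception as e: print(e)
cv2.imwrite("pics/crop.png",cv2.resize(p["pixels"][170:300,180:450,::-1],None,fx=2.9,fy=2.9,interpolation=cv2.INTER_CUBIC))
E
```

```text
tile ((543.639892578125, -62.40757751464844), (101.72455596923828, 151.82508850097656), 10.73680591583252) 
 [[ 0.4795  0.0027]
 [ 0.5078 -0.1465]
 [ 0.6078 -0.1275]
 [ 0.5795  0.0217]] [[308.535  263.0268]
 [379.6667 250.1862]
 [370.2508 203.4851]
 [300.0799 215.8682]]
batten 0.7 [0.6105 0.0109 0.063 ]
ledge_end 0.75 [ 0.559  -0.2561  0.063 ]
board 0.74 [0.5477 0.0041 0.    ]
test_tile 0.59 [0.5577 0.2047 0.063 ]
wax_jar 0.8 [ 0.551 -0.412  0.   ]
batten 0.71 [0.618  0.0021 0.063 ]
ledge_end 0.64 [ 0.5661 -0.2452  0.063 ]
board 0.94 [0.5374 0.0009 0.    ]
wax_jar 0.88 [ 0.5446 -0.4132  0.    ]
tile scene (((548.8795776367188, -64.1441421508789), (108.60665893554688, 157.49583435058594), 12.028939247131348), array([[ 0.4794,  0.0016],
       [ 0.5122, -0.1525],
       [ 0.6184, -0.1298],
       [ 0.5856,  0.0242]], dtype=float32))
```

View pics/crop.png

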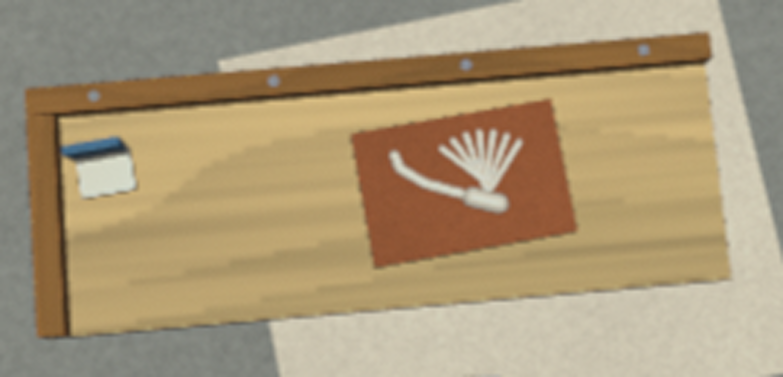

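The crop confirms it: a terracotta tile with a pale bird relief in the middle. The batten is above it, the open end is to the right, and the test tile is at the far left. Now I'll fit the board from its edges.

```bash
python3 - <<'E'
from h import *
from scipy.optimize import least_squares
np.set_printoptions(precision=4,suppress=True)
p=r.grab_frame("top")
# board-frame pts : crop px
B=[(-.09,-.25,.063),(.09,.25,.085),(.09,-.25,.085),(-.09,.25,.085),(.07,-.25,.085)]
C=[(730,279),(27,90),(708,35),(40,338),(711,58)]
px=np.array([(180+u/2.9,170+v/2.9) for u,v in C]);B=np.array(B)
def W(q,b):
    c,s=np.cos(q[2]),np.sin(q[2]);return np.c_[q[0]+c*b[:,0]-s*b[:,1],q[1]+s*b[:,0]+c*b[:,1],b[:,2]]
f=lambda q:(to_px(p,W(q,B))-px).ravel()
S=least_squares(f,[.54,0,.07]);q=S.x;print(q,np.degrees(q[2]),f(q).reshape(-1,2))
rc,b,m=tile_rect(p)
c,s=np.cos(q[2]),np.sin(q[2]);Rt=np.array([[c,s],[-s,c]])
print("tile centre board",Rt@(np.array(rc[0])/1000-q[:2]),"rel ang",rc[2]-np.degrees(q[2]))
print("corners board",(b-q[:2])@Rt.T)
goal=W(q,np.array([[.02,-.215,.063]]));print("goal",goal)
E
```

```text
[ 0.541  -0.0019  0.0957] 5.4814438916052355 [[ 0.793   0.1972]
 [-1.0231 -0.1976]
 [ 0.7023 -0.9506]
 [-1.2061  0.4491]
 [ 0.8084  0.2922]]
tile centre board [-0.0028 -0.0606] rel ang 3.9937033557092176
corners board [[-0.0602  0.0119]
 [-0.0496 -0.1404]
 [ 0.0545 -0.1331]
 [ 0.0439  0.0192]]
goal [[ 0.5815 -0.214   0.063 ]]
```

```bash
cat >> h.py <<'E'
Q=np.array([.541,-.0019,.0957])
def b2w(x,y):
    c,s=np.cos(Q[2]),np.sin(Q[2]);return np.array([Q[0]+c*x-s*y,Q[1]+s*x+c*y])
def w2b(w):
    c,s=np.cos(Q[2]),np.sin(Q[2]);return np.array([[c,s],[-s,c]])@(np.array(w)[:2]-Q[:2])
def plan(x,y,z,yawb):
    "row for TCP at board x,y, world z; tool x axis at yawb deg from board x"
    o=r.get_obs();R0=R.from_rotvec(o["orientation"])
    a=Q[2]+np.radians(yawb);tx=np.array([np.cos(a),np.sin(a),0]);tz=np.array([0,0,-1.])
    R1=R.from_matrix(np.c_[tx,np.cross(tz,tx),tz])
    d=R0.inv().apply(np.r_[b2w(x,y),z]-o["tcp_pos"])/.25
    t=(R0.inv()*R1).as_rotvec()/(np.pi/2)
    m=R0.as_matrix()
    print("at board",w2b(o["tcp_pos"]),o["tcp_pos"][2],"yawb",np.degrees(np.arctan2(m[1,0],m[0,0])-Q[2]),"row",np.round(np.r_[d,t],3),"deg",np.degrees(np.linalg.norm(t*np.pi/2)))
E
python3 -c "
from h import *
np.set_printoptions(precision=3,suppress=True)
plan(-.092,-.0606,.2,0);plan(-.092,-.0606,.2,180)
p=r.grab_frame('top')
print([ (o['conf'],to_world(p,o['point'],.0)) for o in r.landmark_of(p,'loop_tool')])
"
```

```text
at board [-0.444 -0.615] 0.23131994820217533 yawb 8.022082706986572 row [ 1.704 -1.999  0.125  0.    -0.     0.089] deg 8.022082927473624
at board [-0.444 -0.615] 0.23131994820217533 yawb 8.022082706986572 row [ 1.704 -1.999  0.125  0.     0.    -1.911] deg 171.97791730964497
[(0.6, array([[0.391, 0.005, 0.   ]]))]
```

Request:
apply_moves([
  [1, -0.7, 0, 0, 0, 0.089],
  [1, -0.7, 0, 0, 0, 0.089],
  [1, -0.7, 0, 0, 0, 0.089],
  [1, -0.7, 0, 0, 0, 0.089],
  [1, -0.7, 0, 0, 0, 0.089],
], claw=1)

```text
clock: 2.62
tcp_pos: [0.3615, -0.4258, 0.2316]
orientation: [3.138, 0.152, 0.001]
contact_force: [-0.2, 0.2, -0.8]
grip_width: 0.0851
gripper_force: 0.0
```

```bash
python3 -c "
from h import *
np.set_printoptions(precision=3,suppress=True)
plan(-.092,-.0606,.15,0)"
```

```text
at board [-0.219 -0.405] 0.23163395165144446 yawb 0.07645316547593299 row [ 0.51  -1.376  0.326  0.    -0.     0.001] deg 0.08929519563554725
```

Request:
apply_moves([
  [0.5, -1, 0.2, 0, 0, 0.001],
  [0.5, -1, 0.2, 0, 0, 0.001],
  [0.5, -1, 0.2, 0, 0, 0.001],
  [0.5, -1, 0.2, 0, 0, 0.001],
  [0.5, -1, 0.2, 0, 0, 0.001],
])

```text
clock: 3.25
tcp_pos: [0.4613, -0.1634, 0.1812]
orientation: [-3.137, -0.155, -0.001]
contact_force: [0.3, -0.5, 0.2]
grip_width: 0.0852
gripper_force: 0.0
```

```bash
python3 -c "
from h import *
np.set_printoptions(precision=3,suppress=True)
plan(-.092,-.0606,.09,0)"
```

```text
at board [-0.095 -0.153] 0.18116057604130045 yawb 0.15780167890618887 row [ 0.012 -0.37   0.365 -0.    -0.     0.002] deg 0.16533675801908532
```

Request:
apply_moves([
  [0.01, -0.37, 0.2, 0, 0, 0],
  [0.01, -0.37, 0.36, 0, 0, 0],
  [0.01, -0.37, 0.44, 0, 0, 0],
  [0.01, -0.37, 0.48, 0, 0, 0],
  [0.01, -0.37, 0.5, 0, 0, 0],
])

```text
clock: 3.88
tcp_pos: [0.4547, -0.0753, 0.0565]
orientation: [3.138, 0.147, 0.001]
contact_force: [0.4, -1.0, 0.8]
grip_width: 0.0855
gripper_force: 0.0
```

```bash
python3 -c "
from h import *
np.set_printoptions(precision=3,suppress=True)
plan(-.04,-.0606,.053,0)
s=r.grab_frame('scene');save(s,'s1')
w=r.grab_frame('wrist')
a=cv2.resize(s['pixels'][180:360,180:440,::-1],(520,360));b=cv2.resize(w['pixels'][:,:,::-1],(280,210))
c=np.zeros((360,800,3),np.uint8);c[:,:520]=a;c[:210,520:]=b;cv2.imwrite('pics/s1c.png',c)"
```

```text
at board [-0.093 -0.065] 0.05646067095739277 yawb -0.1314459151979212 row [ 0.212 -0.017  0.014  0.    -0.    -0.001] deg 0.13723423748777527
```

View pics/s1c.png

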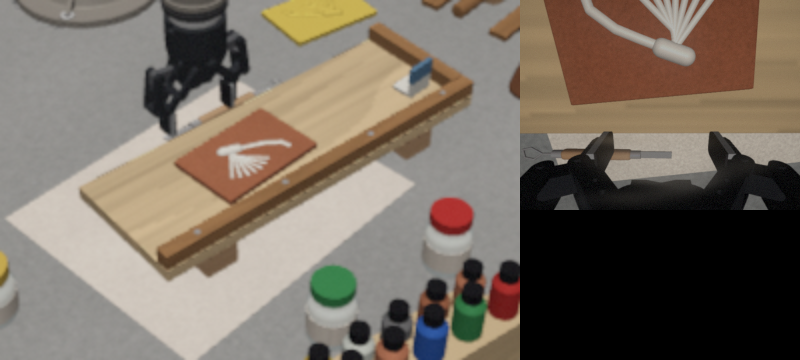

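The scene view shows both open fingers level with the deck, just in front of its front edge and square to the tile. The wrist view shows the bird tile ahead of them. I'll lower 3 mm and start the push.

Request:
apply_moves([
  [0.02, -0.01, 0.014, 0, 0, 0],
  [0.06, -0.01, 0.014, 0, 0, 0],
  [0.09, -0.01, 0.014, 0, 0, 0],
  [0.12, -0.01, 0.014, 0, 0, 0],
  [0.14, -0.01, 0.014, 0, 0, 0],
])

```text
clock: 4.6
tcp_pos: [0.4888, -0.0686, 0.0527]
orientation: [-3.138, -0.149, 0.001]
contact_force: [-1.1, 0.7, 0.2]
grip_width: 0.0859
gripper_force: 0.9
```

```bash
python3 -c "
from h import *
np.set_printoptions(precision=3,suppress=True)
plan(-.04,-.0606,.053,0)"
```

```text
at board [-0.058 -0.061] 0.05268447203431274 yawb -0.05605889247447169 row [ 0.073 -0.003 -0.001 -0.     0.001 -0.001] deg 0.0738956479361075
```

Contact is light. I'll push on toward the batten in small steps.

Request:
apply_moves([
  [0.012, 0, 0, 0, 0, 0],
  [0.024, 0, 0, 0, 0, 0],
  [0.036, 0, 0, 0, 0, 0],
  [0.046, 0, 0, 0, 0, 0],
  [0.054, 0, 0, 0, 0, 0],
])

```text
clock: 5.22
tcp_pos: [0.5024, -0.0677, 0.0528]
orientation: [3.138, 0.148, 0.0]
contact_force: [-1.2, -0.1, -0.7]
grip_width: 0.0855
gripper_force: 0.6
```

Request:
apply_moves([
  [0.006, 0, 0, 0, 0, 0],
  [0.01, 0, 0, 0, 0, 0],
  [0.014, 0, 0, 0, 0, 0],
])

```text
clock: 5.6
tcp_pos: [0.5057, -0.0673, 0.0528]
orientation: [3.138, 0.148, -0.0]
contact_force: [-0.4, -0.0, 0.4]
grip_width: 0.0855
gripper_force: 0.6
```

```bash
python3 -c "
from h import *
np.set_printoptions(precision=3,suppress=True)
plan(-.04,-.0606,.053,0)
for i in range(2):
    p=r.grab_frame('top');rc,b,m=tile_rect(p);print(rc,w2b(np.array(rc[0])/1000),rc[2]-np.degrees(Q[2]))"
```

```text
at board [-0.041 -0.062] 0.05279509150678179 yawb -0.07794295908701346 row [ 0.006 -0.004 -0.001  0.     0.    -0.001] deg 0.07816937336813404
((566.5104370117188, -4.926206588745117), (90.44540405273438, 34.22584915161133), 2.327059030532837) [ 0.025 -0.005] -3.1561470688691413
((566.5125122070312, -4.957439422607422), (90.31409454345703, 34.163265228271484), 2.327059030532837) [ 0.025 -0.005] -3.1561470688691413
```

Request:
apply_moves([
  [0.004, 0, 0, 0, 0, 0],
  [0.008, 0, 0, 0, 0, 0],
  [0.012, 0, 0, 0, 0, 0],
])

```text
clock: 6.18
tcp_pos: [0.5069, -0.0672, 0.0526]
orientation: [3.138, 0.148, -0.006]
contact_force: [-8.6, -0.7, 6.2]
grip_width: 0.0853
gripper_force: 4.0
```

Request:
apply_moves([
  [0.004, 0, 0, 0, 0, 0],
  [0.008, 0, 0, 0, 0, 0],
  [0.012, 0, 0, 0, 0, 0],
])

```text
clock: 6.55
tcp_pos: [0.5069, -0.0672, 0.0521]
orientation: [3.137, 0.148, -0.015]
contact_force: [-14.3, -0.8, 10.5]
grip_width: 0.0853
gripper_force: 7.6
```

Seated against the batten at about 14 N, with finger centre at board x −0.040 as expected. I'll back off, rise and turn to come in behind the trailing edge.

Request:
apply_moves([
  [-0.06, 0, 0, 0, 0, 0],
  [-0.16, 0, 0, 0, 0, 0],
  [-0.16, 0, -0.2, 0, 0, 0],
  [-0.16, 0, -0.4, 0, 0, 0],
  [-0.16, 0, -0.4, 0, 0, 0],
])

```text
clock: 7.18
tcp_pos: [0.4753, -0.0706, 0.1569]
orientation: [3.137, 0.148, 0.016]
contact_force: [0.5, -0.0, -0.1]
grip_width: 0.0851
gripper_force: 0.0
```

```bash
python3 -c "
from h import *
np.set_printoptions(precision=3,suppress=True)
print(r.get_obs()['joints'])
plan(.015,.045,.15,-90)
plan(.015,.045,.15,90)
for n in ('top','scene'):
    p=r.grab_frame(n);save(p,n+'2')
    try:
        rc,b,m=tile_rect(p);print(n,rc,w2b(np.array(rc[0])/1000),rc[2]-np.degrees(Q[2]))
    except Exception as e: print(e)"
```

```text
[ 0.263  0.264 -0.283  2.075  0.103  0.806 -1.558]
at board [-0.072 -0.062] 0.15685419237564344 yawb -0.08866794559478597 row [ 0.347 -0.429  0.03  -0.004 -0.006  0.999] deg 89.91226279444655
at board [-0.072 -0.062] 0.15685419237564344 yawb -0.08866794559478597 row [ 0.347 -0.429  0.03   0.006 -0.004 -1.001] deg 90.09064160557665
top ((567.7940673828125, -63.82942199707031), (100.61428833007812, 152.2364501953125), 5.349175930023193) [ 0.021 -0.064] -0.13403016937878487
scene ((565.2616577148438, -68.44744110107422), (92.05183410644531, 154.2283477783203), 3.90885066986084) [ 0.018 -0.069] -1.5743554295411384
```

Request:
apply_moves([
  [0, -0.2, 0, 0, 0, 0.999],
  [0.1, -0.3, 0, 0, 0, 0.999],
  [0.2, -0.43, 0, 0, 0, 0.999],
  [0.34, -0.43, 0, 0, 0, 0.999],
  [0.34, -0.43, 0, 0, 0, 0.999],
], claw=0.53)

```text
clock: 8.0
tcp_pos: [0.5478, 0.0457, 0.1512]
orientation: [2.869, -1.28, -0.001]
contact_force: [-0.2, -0.3, 1.4]
grip_width: 0.0452
gripper_force: 0.0
```

```bash
python3 -c "
from h import *
np.set_printoptions(precision=3,suppress=True)
print(r.get_obs()['joints'],r.get_obs()['grip_width'])
plan(.015,.045,.1,-90)"
```

```text
[-0.079  0.371 -0.146  1.925  0.07   0.85  -2.67 ] 0.045232111476991264
at board [0.011 0.047] 0.15122561491372785 yawb -53.55624351400522 row [ 0.014 -0.008  0.205  0.     0.     0.405] deg 36.443790386972736
```

Joint 7 is heading for its limit that way, so I'll turn the other way (half-turn symmetric).

Request:
apply_moves([
  [0.0, 0, 0, 0, 0, -0.9],
  [0, 0, 0, 0, 0, -0.9],
  [0, 0, 0, 0, 0, -0.9],
  [0, 0, 0, 0, 0, -0.9],
  [0, 0, 0, 0, 0, -0.9],
])

```text
clock: 8.62
tcp_pos: [0.5455, 0.0446, 0.1511]
orientation: [-3.137, -0.172, 0.004]
contact_force: [-0.3, -0.0, -1.1]
grip_width: 0.045
gripper_force: 0.0
```

Request:
apply_moves([
  [0.0, 0, 0, 0, 0, -0.9],
  [0, 0, 0, 0, 0, -0.9],
  [0, 0, 0, 0, 0, -0.9],
  [0, 0, 0, 0, 0, -0.9],
  [0, 0, 0, 0, 0, -0.9],
])

```text
clock: 9.25
tcp_pos: [0.5455, 0.0446, 0.1512]
orientation: [-2.719, -1.57, 0.003]
contact_force: [0.1, -0.2, 0.5]
grip_width: 0.0451
gripper_force: 0.0
```

```bash
python3 -c "
from h import *
np.set_printoptions(precision=3,suppress=True)
print(r.get_obs()['joints'],r.get_obs()['grip_width'])
plan(.015,.045,.1,90)"
```

```text
[ 0.24   0.417 -0.544  1.908  0.271  0.892 -0.962] 0.04514348237180506
at board [0.009 0.046] 0.15117964450950835 yawb 54.51434464945259 row [ 0.012  0.022  0.205 -0.002  0.    -0.394] deg 35.486017481246044
```

Request:
apply_moves([
  [0.01, 0.02, 0, 0, 0, -0.394],
  [0.01, 0.02, 0.1, 0, 0, -0.394],
  [0.01, 0.02, 0.2, 0, 0, -0.394],
  [0.01, 0.02, 0.2, 0, 0, -0.394],
  [0.01, 0.02, 0.2, 0, 0, -0.394],
])

```text
clock: 9.88
tcp_pos: [0.551, 0.0442, 0.1012]
orientation: [-2.12, -2.315, 0.002]
contact_force: [-0.3, 0.0, 0.9]
grip_width: 0.0451
gripper_force: 0.0
```

```bash
python3 -c "
from h import *
np.set_printoptions(precision=3,suppress=True)
plan(.015,.045,.062,90)
for i in range(1):
    p=r.grab_frame('scene');save(p,'s3')
    cv2.imwrite('pics/s3c.png',cv2.resize(p['pixels'][180:330,200:440,::-1],(720,450)))"
```

```text
at board [0.014 0.045] 0.10119669022565629 yawb 89.57492448543769 row [-0.     0.003  0.157 -0.002 -0.001 -0.005] deg 0.4557504860347997
```

View pics/s3c.png

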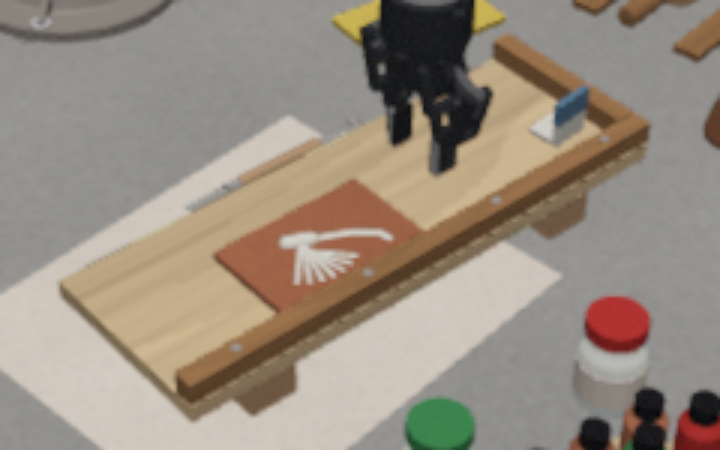

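The tile lies flush along the batten, and the part-open fingers hang over the deck behind its trailing edge, clear of the test tile. Descending.

Request:
apply_moves([
  [0, 0, 0.07, 0, 0, -0.005],
  [0, 0, 0.12, 0, 0, -0.005],
  [0, 0, 0.145, 0, 0, -0.005],
  [0, 0, 0.155, 0, 0, -0.005],
  [0, 0, 0.155, 0, 0, -0.005],
])

```text
clock: 10.55
tcp_pos: [0.5519, 0.0443, 0.064]
orientation: [2.111, 2.326, 0.0]
contact_force: [-0.9, 0.1, 0.1]
grip_width: 0.0454
gripper_force: 0.0
```

```bash
python3 -c "
from h import *
np.set_printoptions(precision=3,suppress=True)
plan(.015,-.13,.062,90)
p=r.grab_frame('wrist');cv2.imwrite('pics/w3.png',p['pixels'][:,:,::-1])"
```

```text
at board [0.015 0.045] 0.06404162181762116 yawb 90.05863127287364 row [-0.7   -0.002  0.008  0.    -0.     0.001] deg 0.05873950468058761
```

View pics/w3.png

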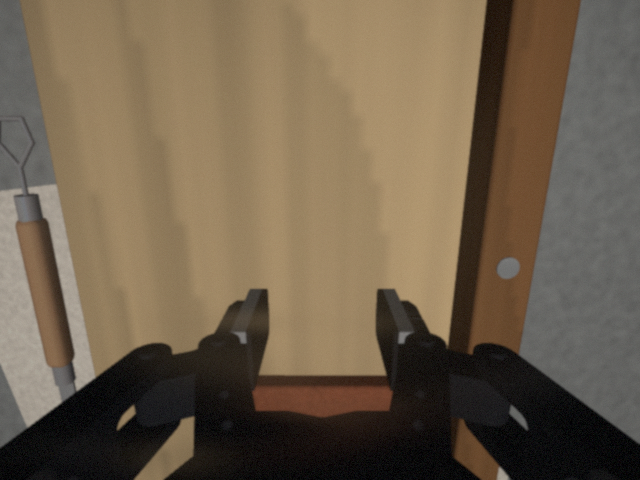

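The wrist view shows the fingers at columns 250 and 395, short of the tile's trailing edge at row 380 and clear of the batten. Pushing along the board now.

Request:
apply_moves([
  [-0.03, 0, 0.006, 0, 0, 0],
  [-0.06, 0, 0.006, 0, 0, 0],
  [-0.085, 0, 0.006, 0, 0, 0],
  [-0.11, 0, 0.006, 0, 0, 0],
  [-0.14, 0, 0.006, 0, 0, 0],
])

```text
clock: 11.22
tcp_pos: [0.5552, 0.0096, 0.0626]
orientation: [-2.111, -2.326, -0.001]
contact_force: [-0.4, 0.9, 0.4]
grip_width: 0.0453
gripper_force: 1.2
```

Request:
apply_moves([
  [-0.03, 0, 0, 0, 0, 0],
  [-0.06, 0, 0, 0, 0, 0],
  [-0.09, 0, 0, 0, 0, 0],
  [-0.12, 0, 0, 0, 0, 0],
  [-0.15, 0, 0, 0, 0, 0],
])

```text
clock: 11.85
tcp_pos: [0.5589, -0.0283, 0.0626]
orientation: [-2.111, -2.326, 0.0]
contact_force: [-1.0, 2.7, 0.9]
grip_width: 0.0453
gripper_force: 1.4
```

```bash
python3 -c "
from h import *
np.set_printoptions(precision=3,suppress=True)
plan(.015,-.13,.0625,90)
p=r.grab_frame('wrist');rc,b,m=tile_rect(p);print(rc,w2b(np.array(rc[0])/1000),[w2b(x) for x in b])"
```

```text
at board [ 0.015 -0.028] 0.06257752834316252 yawb 90.05941403598406 row [-0.408 -0.001  0.    -0.    -0.     0.001] deg 0.05969991804100853
((561.3404541015625, -56.11475372314453), (60.24893569946289, 42.709999084472656), 5.590441703796387) [ 0.015 -0.056] [array([-0.015, -0.035]), array([-0.015, -0.077]), array([ 0.045, -0.077]), array([ 0.045, -0.034])]
```

Pushing properly at 1–3 N, with the tile's trailing edge at the finger faces.

Request:
apply_moves([
  [-0.03, 0, 0, 0, 0, 0],
  [-0.06, 0, 0, 0, 0, 0],
  [-0.09, 0, 0, 0, 0, 0],
  [-0.12, 0, 0, 0, 0, 0],
  [-0.15, 0, 0, 0, 0, 0],
])

```text
clock: 12.58
tcp_pos: [0.5625, -0.0659, 0.0625]
orientation: [2.112, 2.326, -0.0]
contact_force: [0.6, 2.5, 0.1]
grip_width: 0.0449
gripper_force: 1.1
```

Request:
apply_moves([
  [-0.03, 0, 0, 0, 0, 0],
  [-0.06, 0, 0, 0, 0, 0],
  [-0.09, 0, 0, 0, 0, 0],
  [-0.12, 0, 0, 0, 0, 0],
  [-0.15, 0, 0, 0, 0, 0],
])

```text
clock: 13.2
tcp_pos: [0.5661, -0.1031, 0.0625]
orientation: [-2.111, -2.326, 0.0]
contact_force: [-0.9, 1.3, 0.1]
grip_width: 0.0455
gripper_force: 1.1
```

```bash
python3 -c "
from h import *
np.set_printoptions(precision=3,suppress=True)
plan(.015,-.13,.0625,90)
p=r.grab_frame('top')
rc,b,m=tile_rect(p);print(rc,w2b(np.array(rc[0])/1000),rc[2]-np.degrees(Q[2]),[w2b(x) for x in b])"
```

```text
at board [ 0.015 -0.103] 0.06253445351134392 yawb 90.05656101638768 row [-0.108 -0.001  0.    -0.    -0.     0.001] deg 0.05705845861569352Traceback (most recent call last):
  File "<string>", line 6, in <module>
    rc,b,m=tile_rect(p);print(rc,w2b(np.array(rc[0])/1000),rc[2]-np.degrees(Q[2]),[w2b(x) for x in b])
           ~~~~~~~~~^^^
  File "h.py", line 25, in tile_rect
    c=max(c,key=cv2.contourArea)[:,0,:]
      ~~~^^^^^^^^^^^^^^^^^^^^^^^
ValueError: max() iterable argument is empty
```

Request:
apply_moves([
  [-0.03, 0, 0, 0, 0, 0],
  [-0.055, 0, 0, 0, 0, 0],
  [-0.075, 0, 0, 0, 0, 0],
  [-0.09, 0, 0, 0, 0, 0],
  [-0.1, 0, 0, 0, 0, 0],
])

```text
clock: 13.92
tcp_pos: [0.5686, -0.1276, 0.0626]
orientation: [-2.112, -2.326, -0.0]
contact_force: [-1.2, 2.7, 0.8]
grip_width: 0.0455
gripper_force: 1.1
```

Request:
apply_moves([
  [0.04, 0, 0, 0, 0, 0],
  [0.12, 0, 0, 0, 0, 0],
  [0.16, 0, -0.25, 0, 0, 0],
  [0.16, 0, -0.4, 0, 0, 0],
  [0.16, -0.3, -0.4, 0, 0, 0.5],
], claw=0.53)

```text
clock: 14.55
tcp_pos: [0.5079, -0.0906, 0.1664]
orientation: [2.316, 2.113, 0.014]
contact_force: [-0.7, -0.3, 0.1]
grip_width: 0.0451
gripper_force: 0.0
```

```bash
python3 -c "
from h import *
np.set_printoptions(precision=3,suppress=True)
plan(-.09,-.2,.15,0)
p=r.grab_frame('top');save(p,'top4')
try:
  rc,b,m=tile_rect(p);print(rc,w2b(np.array(rc[0])/1000),rc[2]-np.degrees(Q[2]),*[w2b(x) for x in b])
except Exception as e: print(e)
cv2.imwrite('pics/c4.png',cv2.resize(p['pixels'][150:310,180:540,::-1],(792,352),interpolation=cv2.INTER_CUBIC))"
```

```text
at board [-0.041 -0.085] 0.16639176580803017 yawb 79.2895272191682 row [-0.488 -0.106  0.063  0.005 -0.006  0.881] deg 79.29092533921751
((612.1763305664062, -280.7603759765625), (50.994285583496094, 15.043389320373535), 19.274761199951172) [ 0.044 -0.284] 13.791555100549193 [ 0.018 -0.283] [ 0.021 -0.298] [ 0.071 -0.286] [ 0.067 -0.271]
```

View pics/c4.png

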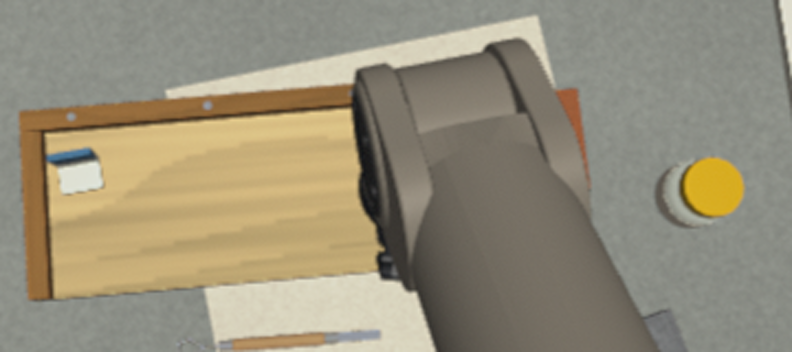

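The arm hides most of the tile. Its outer end shows at crop px (575,120), past the board end. I'll turn to the front-push pose, which also uncovers it.

Request:
apply_moves([
  [-0.1, -0.2, 0, 0, 0, 0.881],
  [-0.2, -0.25, 0, 0, 0, 0.881],
  [-0.3, -0.25, 0, 0, 0, 0.881],
  [-0.45, -0.25, 0, 0, 0, 0.881],
  [-0.45, -0.25, 0, 0, 0, 0.881],
], claw=1)

```text
clock: 15.28
tcp_pos: [0.4294, -0.2016, 0.1623]
orientation: [3.03, 0.828, -0.001]
contact_force: [-0.7, 0.7, 0.2]
grip_width: 0.0855
gripper_force: 0.0
```

```bash
cat > look.py <<'E'
from h import *
import sys
np.set_printoptions(precision=3,suppress=True)
plan(*map(float,sys.argv[1:5]))
for n in ('top','scene'):
    p=r.grab_frame(n);save(p,n+'5')
    try:
        rc,b,m=tile_rect(p);print(n,rc,w2b(np.array(rc[0])/1000),rc[2]-np.degrees(Q[2]),*[w2b(x) for x in b])
    except Exception as e: print(n,e)
E
python3 look.py -.09 -.2 .09 0
```

```text
at board [-0.13  -0.188] 0.16231629416246512 yawb 25.09878050984066 row [0.126 0.111 0.289 0.    0.001 0.279] deg 25.09887080843145
top ((582.4664916992188, -213.05905151367188), (101.70849609375, 148.2115478515625), 5.978940486907959) [ 0.021 -0.214] 0.49573438750598076 [-0.03 -0.14] [-0.029 -0.289] [ 0.073 -0.288] [ 0.071 -0.14 ]
scene ((586.65966796875, -214.0252685546875), (104.23150634765625, 148.83815002441406), 6.665362358093262) [ 0.025 -0.216] 1.1821562586912835 [-0.028 -0.142] [-0.025 -0.291] [ 0.079 -0.289] [ 0.076 -0.14 ]
```

The tile sits at board (0.021, −0.214), which is about 39 mm of overhang, snug and square to within about 0.5°. No more pushing is needed, so I'll draw up clear and check.

Request:
apply_moves([
  [0, 0, -0.2, 0, 0, 0],
  [0, 0, -0.4, 0, 0, 0],
  [0, 0.2, -0.4, 0, 0, 0],
  [0, 0.2, -0.4, 0, 0, 0],
  [0, 0.2, -0.4, 0, 0, 0],
])

```text
clock: 16.1
tcp_pos: [0.4555, -0.2416, 0.2619]
orientation: [-3.024, -0.846, 0.002]
contact_force: [0.8, 0.8, -0.3]
grip_width: 0.0855
gripper_force: 0.0
```

```bash
python3 look.py -.09 -.2 .2 0; python3 -c "
import cv2;a=cv2.imread('pics/top5.png')[20:400,80:560];b=cv2.imread('pics/scene5.png')[160:400,140:440]
cv2.imwrite('pics/f.png',cv2.hconcat([cv2.resize(a,(480,380)),cv2.resize(b,(320,380))]))"
```

```text
at board [-0.108 -0.23 ] 0.2618579090571455 yawb 25.78726203781678 row [ 0.118 -0.078  0.247 -0.001  0.001  0.287] deg 25.78743138399874
top ((581.5944213867188, -212.7950439453125), (100.10284423828125, 150.67166137695312), 5.580809116363525) [ 0.02  -0.214] 0.09760301696154716 [-0.03  -0.139] [-0.03  -0.289] [ 0.07  -0.289] [ 0.07  -0.138]
scene ((586.82666015625, -214.75631713867188), (102.92024993896484, 152.20863342285156), 5.4912800788879395) [ 0.025 -0.216] 0.008073979485961225 [-0.026 -0.14 ] [-0.026 -0.292] [ 0.077 -0.292] [ 0.077 -0.14 ]
```

View pics/f.png

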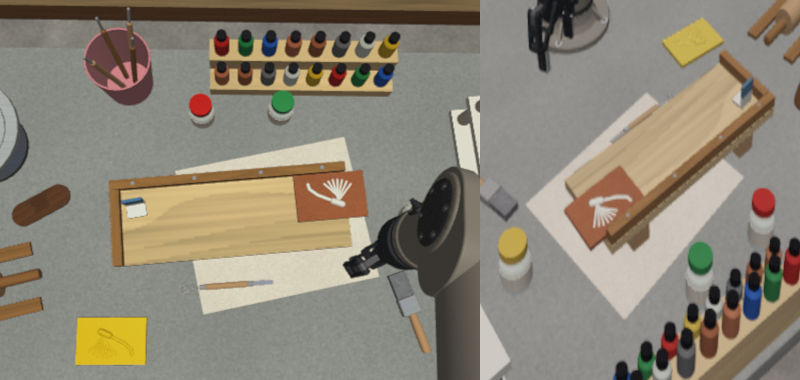

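The picture shows the tile flush along the batten, with its right edge about 18 px (≈39 mm) past the board end. Everything else is where it was and the gripper is clear.

```bash
python3 -c "
from bench import r
print(r.hand_in())"
```

```text
the job is handed in; nothing more can be done
None
```

The job is handed in (no verdict came back): by the last camera check the tile lies snug and square along the batten with about 39 mm past the open end, nothing else looks moved, and the arm is clear.

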